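Press the standing row of capsules flush in a capsule filler

ROBOT

A 6-joint arm with a two-finger parallel gripper is mounted at the origin on the work surface. World frame = base frame: x ahead of the robot, y to its left, z up, the work surface at z = 0. Lengths are in m, angles in degrees, forces in N, time in s.
With the tool pointing down it reaches from about 0.3 to 0.75 m from the base axis. Payload 8.5 kg.
Tool frame: the origin (TCP) lies at the very end of the fingers, on their centre line; the grasp point (between the pads) lies env.pinch_z behind it (env.pinch_z is the distance from the TCP to the grasp point, in m); z points along the fingers, y is the line along which they close (so a half turn about z gives the same grasp; the last joint's range is limited). The gripper opens to 85 mm and grips with 20 to 120 N. Pads are 22 mm wide; open, the fingers measure 114 mm over their backs; the gripper's body (76 mm by 85 mm) begins 54 mm behind the grasp point. The pads swing forward as they close: fully open they stand 13 mm farther back than shut.
Start: joints at [59.227, 21.807, 74.336, -0, 83.858, -12.336], TCP at [0.174, 0.522, 0.231] pointing down, gripper open.
Joint ranges: [-178.18, 178.18], [-50.72, 133.34], [12.68, 142.11], [-81.47, 261.47], [9.98, 163.14], [-165.26, 165.26]. Speed limits (degrees/s): [136.94, 136.94, 180, 180, 180, 180].

INTERFACE

Orientations are given as a 3x3 rotation matrix whose columns are the frame's x, y, z axes.
In Python, from rig import telemetry, get_image, env gives the robot as it stands. The module is installed in compiled form; this text tells all that it offers.
- The arm moves only by the tool apply_moves, never from a script. Its argument "series" is a list of rows, each a list of 7 numbers: the shift along the tool's x, y, z in mm, then the turn, a rotation vector about the tool's x, y, z in degrees, then the opening, from 0 (shut) to 1 (fully open). A call has 1 to 12 rows; each row shifts and turns the commanded pose from where the row before left it, along the tool's axes as they then stand; what a row does not reach is not made up. A row lasts 1/8 s, in which the tool goes at most 62.5 mm and 10.7 degrees, less where a joint would pass 70% of its speed; a pose out of reach is approached as far as the arm can. A call with a gripper value outside its range is refused whole. The fingers move at their own pace and stop on an object; "grip_force" is the grip in N (left out, the last holds). Time passes only in rows, so rows that do not move let the fingers close. It gives the time, the measured TCP pose, the force, the opening and the grip force at its end, in the units of the state.
- telemetry.observe(): the state, without advancing time (a new reading comes with each control period).
- get_image(name): name is "scene" or "top"; returns a dict with "frame" (384x512x3 uint8, red, green, blue), "z_map" (384x512 float32, m along the optical axis (not along the pixel's ray), 0 where there is no reading), "vertical_fov" (degrees; the focal length in pixels is half the picture's height over the tangent of half this angle, whatever the lens; pixels are square), "cx", "cy" (the principal point, pixels), "dist" ([k1, k2, p1, p2, k3] as OpenCV has them; the pictures are not rectified), "eye" and "attitude" of the camera in the world. Camera axes: x right, y up, looking along -z (the intrinsics and any distortion apply to the point x, -y, -z); pixel columns grow to the right and rows downward; lengths in m; the calibration is good to about 2 mm. A picture is of the moment at which its call begins.
- env.close_job(): hands the job in; it is judged then, once.
The state is a dict: "time_s": time; "q": joint angles; "qvel": joint speeds; "joint_efforts": joint torques, N m; "position": TCP position; "tool_rot": TCP orientation; "ft_force": force on the tool from outside, world axes, zero at the start; "wrist_torque": the same for the moment, N m; "grip_width": finger opening in m; "gripper_force": force on a finger pad.
Only numpy, scipy, OpenCV 4.12 (cv2) and the standard library are available. Lean on these libraries where they do the work, as an engineer would, in place of code of your own. Each camera call takes 0.05 s, during which the arm holds its last target. There are 200 camera calls.

TASK

In the hand capsule filler one of the six rows of open capsule bodies is standing up out of the plate, and the powder cannot be spread until it is down. With the fingertips, start at one end of that row, whichever you like, and work along it to the other end, gently pressing each capsule down flush with the plate. Do not pull any capsule up, and leave the mortar, the jar and the spreader where they are.

Things in the scene. Friction and masses are not known exactly. Their poses are not given: they have to be found in the camera images.
- filler: Hand capsule filler, fixed: white base 200 x 270 mm on feet, under a level dark metal plate 170 (x) by 240 mm (y), top face 80 mm up. 6 rows of 8 white capsules, rows along y, 18 mm apart both ways, centred on the plate. 109 mm to either side of centre a 24 mm high bow handle; near the corners 8 mm high pins; at -y a low lever. Origin: bench level under the plate's centre.
- stuck_row: The one row that stands up; it may be any of the six rows. Origin: middle of the row (midway between cap4 and cap5) on the plate's top face, z up, y along the row. The other five rows are already down. Capsules and plate are damaged by a push of over 40 N; a few newtons are enough.
- cap1_rim (a point): Centre of the upper rim of capsule 1 of the standing row, at y = -63 mm along the row. Open white capsule body, 9.8 mm across, upright in its hole; rim 8 to 12 mm above the plate at the start, each differently. Slides only straight down or up, gives way at about 1 N, stays where left, stops with its rim 0.4 mm above the plate (flush), where wider fingertips meet the plate.
- cap2_rim (a point): Centre of the upper rim of capsule 2 of the standing row, at y = -45 mm along the row. Same as capsule 1.
- cap3_rim (a point): Centre of the upper rim of capsule 3 of the standing row, at y = -27 mm along the row. Same as capsule 1.
- cap4_rim (a point): Centre of the upper rim of capsule 4 of the standing row, at y = -9 mm along the row. Same as capsule 1.
- cap5_rim (a point): Centre of the upper rim of capsule 5 of the standing row, at y = 9 mm along the row. Same as capsule 1.
- cap6_rim (a point): Centre of the upper rim of capsule 6 of the standing row, at y = 27 mm along the row. Same as capsule 1.
- cap7_rim (a point): Centre of the upper rim of capsule 7 of the standing row, at y = 45 mm along the row. Same as capsule 1.
- cap8_rim (a point): Centre of the upper rim of capsule 8 of the standing row, at y = 63 mm along the row. Same as capsule 1.
- mortar: White ceramic mortar, 116 mm across the rim, 78 mm high, with its pestle standing in it to about 130 mm; loose on the bench beside the filler. Origin: centre of its underside.
- powder_jar: White-capped jar, 72 mm across, 105 mm high, loose on the bench beside the filler. Origin: centre of its underside.
- spreader: Flat plastic powder spreader, 52 x 110 mm, 16 mm high at its thick edge, loose on the bench behind the filler. Origin: underside, near its middle.

How it is judged (in metres and radians):
On the way, in this order (a step that is already met when the one before it is completed fails the run):
1. The capsule at one end of the row is flush while the four of the other half still stand (((z of cap1_rim in the frame of stuck_row below 0.002 m and z of each of cap5_rim, cap6_rim, cap7_rim, cap8_rim in the frame of stuck_row above 0.004 m) or (z of cap8_rim in the frame of stuck_row below 0.002 m and z of each of cap4_rim, cap3_rim, cap2_rim, cap1_rim in the frame of stuck_row above 0.004 m))), for 0.1 s.
2. The half of the row from one end is flush while the last two at the other end still stand (((z of each of cap1_rim, cap2_rim, cap3_rim, cap4_rim in the frame of stuck_row below 0.002 m and z of each of cap7_rim, cap8_rim in the frame of stuck_row above 0.004 m) or (z of each of cap8_rim, cap7_rim, cap6_rim, cap5_rim in the frame of stuck_row below 0.002 m and z of each of cap2_rim, cap1_rim in the frame of stuck_row above 0.004 m))), for 0.1 s.
At the end, for the whole second after the job is handed in: All eight capsules of the row are flush: every rim less than 2 mm above the plate's face (z of each of cap1_rim, cap2_rim, cap3_rim, cap4_rim, cap5_rim, cap6_rim, cap7_rim, cap8_rim in the frame of stuck_row below 0.002 m); the robot touches nothing.
It fails at once if Pressing or knocking the filler or its capsules with more than 40 N (contact force between any of the arm, the fingers and filler above 40 N or contact force between any of the arm, the fingers and stuck_row above 40 N).
It fails at once if A capsule is pulled up out of the plate (rim more than 15 mm above it) (z of any of cap1_rim, cap2_rim, cap3_rim, cap4_rim, cap5_rim, cap6_rim, cap7_rim, cap8_rim in the frame of stuck_row above 0.015 m).
It fails at once if The mortar, jar or spreader is moved by more than 15 mm (distance of any of mortar, powder_jar, spreader from where it was at the start of the episode above 0.015 m).
It also fails if it takes over 51 s, if anything falls off the work surface, if the arm or the gripper's body presses on something with over 40 N, if the wrist force passes 120 N, or if a joint passes its speed limit or range.

## Working session

There is one attempt and no reset: what is moved stays moved. The work goes in short steps, Python scripts to look and compute and a tool call to move; the robot and the scene stay as the last step left them, time stands still between calls to the robot, and variables do not carry over. Pictures are saved under pics/ and viewed, at most 10 in all, crops included, and the job is handed in when it is done.

Besides the shell and the picture viewer there is one more tool, called after "Call:" as name([rows], argument=value, ...), one row to a line, values as JSON. apply_moves: Moves the arm, as the interface text tells. Its arguments: {"type":"object","properties":{"series":{"type":"array"},"grip_force":{"type":"number"}},"required":["series"]}

```bash
mkdir -p pics; cat >h.py <<'E'
import numpy as np,cv2
from rig import telemetry,get_image,env
def grab(n):
    d=get_image(n); f=d["frame"].shape[0]/2/np.tan(np.radians(d["vertical_fov"]/2))
    d["K"]=np.array([[f,0,d["cx"]],[0,f,d["cy"]],[0,0,1.]]); d["R"]=np.array(d["attitude"]);d["eye"]=np.array(d["eye"]);return d
def rays(d,uv):
    p=cv2.undistortPoints(np.array(uv,float).reshape(-1,1,2),d["K"],np.array(d["dist"],float)).reshape(-1,2)
    return np.c_[p[:,0],-p[:,1],-np.ones(len(p))]@d["R"].T
def plane(d,uv,z):
    r=rays(d,uv); return d["eye"]+r*((z-d["eye"][2])/r[:,2])[:,None]
def cloud(d):
    h,w=d["z_map"].shape; v,u=np.mgrid[:h,:w]; uv=np.c_[u.ravel(),v.ravel()]
    return (d["eye"]+rays(d,uv)*d["z_map"].reshape(-1,1)).reshape(h,w,3)
E
python3 - <<'E'
from h import *
import pickle
for n in("scene","top"):
    d=grab(n);pickle.dump(d,open(n+".pkl","wb"));cv2.imwrite(f"pics/{n}.png",d["frame"][:,:,::-1]);print(n,d["eye"],d["R"].round(3).tolist(),d["K"][0,0],d["dist"])
s=telemetry.observe();print(s,env.pinch_z)
E
```

```text
scene [ 1.08033814 -0.0423696   0.6737288 ] [[0.128, -0.782, 0.61], [0.992, 0.094, -0.089], [0.012, 0.617, 0.787]] 394.6364201437167 [0.043736 0.       0.       0.       0.      ]
top [0.50486713 0.03492967 1.16685011] [[-0.009, 0.996, -0.087], [-1.0, -0.008, 0.006], [0.005, 0.087, 0.996]] 435.562244185058 [-0.16422655  0.          0.          0.          0.        ]
{'time_s': 0.1, 'q': array([ 5.92264054e+01,  2.18386505e+01,  7.43797829e+01,  3.25357281e-04,
        8.38564291e+01, -1.23366275e+01]), 'qvel': array([ 0.00750802, -0.09858535, -0.17394851,  0.06227716, -0.00992515,
       -0.05893602]), 'joint_efforts': array([ 3.98487377e-03, -4.49219441e+01, -2.31657851e+01, -1.54461818e-04,
        3.59939288e-03, -5.25605628e-05]), 'position': array([0.17381846, 0.52154232, 0.23076295]), 'tool_rot': array([[-9.48671869e-01,  3.16261335e-01, -6.73367608e-04],
       [ 3.16261924e-01,  9.48671251e-01, -1.11973436e-03],
       [ 2.84675808e-04, -1.27522102e-03, -9.99999146e-01]]), 'ft_force': array([ 0.32423222, -0.45189418, -0.66147479]), 'wrist_torque': array([-0.0200411 , -0.00919648,  0.02813451]), 'gripper_force': 0.0, 'grip_width': 0.08524327088847683} 0.0187
```

View pics/scene.png

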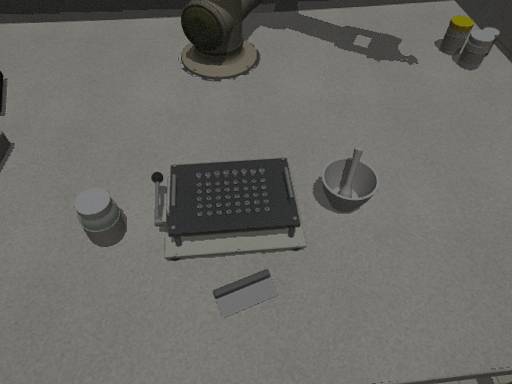

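View pics/top.png

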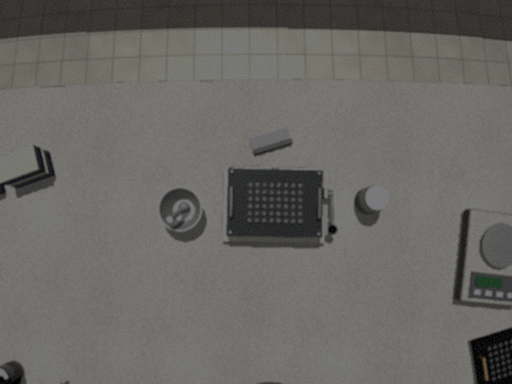

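The scene view shows the filler plate at about (168–298, 160–235), mortar on the right at (348,185), jar at (98,215) and spreader at (245,290). The top view shows the plate at (228–323, 168–238). Next I measure the plate and enlarge the capsules.

```bash
python3 - <<'E'
from h import *
import pickle
D={n:pickle.load(open(n+".pkl","rb")) for n in("scene","top")}
t=D["top"];g=cv2.cvtColor(t["frame"],cv2.COLOR_RGB2GRAY)
C=cloud(t)
m=((g<75)).astype(np.uint8); m[:, :215]=0;m[:,340:]=0;m[:155]=0;m[250:]=0
m=cv2.morphologyEx(m,cv2.MORPH_CLOSE,np.ones((9,9)));m=cv2.morphologyEx(m,cv2.MORPH_OPEN,np.ones((9,9)))
c=max(cv2.findContours(m,0,1)[0],key=cv2.contourArea)
P=plane(t,c.reshape(-1,2),.08)[:,:2]
r=cv2.minAreaRect(P.astype(np.float32)*1000);print("plate",r, "z",np.median(C[190:225,250:300,2]))
for n,(u0,u1,v0,v1) in dict(scene=(150,310,145,265),top=(215,345,155,250)).items():
    f=D[n]["frame"][v0:v1,u0:u1,::-1];cv2.imwrite(f"pics/{n}_c.png",cv2.convertScaleAbs(cv2.resize(f,None,fx=5,fy=5,interpolation=cv2.INTER_CUBIC),alpha=1.6))
# height per row in both views
for n in D:
    Z=cloud(D[n]);a=Z.reshape(-1,3);a=a[(abs(a[:,0]-r[0][0]/1000)<.06)&(abs(a[:,1]-r[0][1]/1000)<.075)]
    h=a[(a[:,2]>.084)&(a[:,2]<.1)];print(n,len(a),len(h),np.median(h,0) if len(h) else "",np.histogram(h[:,0],12))
E
```

```text
plate ((583.0021362304688, -29.66632080078125), (268.73687744140625, 195.92678833007812), 89.260986328125) z 0.08070867269501192
scene 3627 204 [ 0.55263257 -0.02175138  0.08981218] (array([  2,  16, 174,   1,   0,   2,   4,   1,   1,   0,   1,   2]), array([0.5282806 , 0.5378339 , 0.54738719, 0.55694049, 0.56649378,
       0.57604708, 0.58560037, 0.59515367, 0.60470696, 0.61426025,
       0.62381355, 0.63336684, 0.64292014]))
top 2842 189 [ 0.55439205 -0.02351981  0.08560493] (array([14,  5, 67, 25, 14,  5, 11,  8,  6, 13,  8, 13]), array([0.52411723, 0.53398112, 0.54384501, 0.5537089 , 0.56357279,
       0.57343668, 0.58330057, 0.59316446, 0.60302835, 0.61289224,
       0.62275613, 0.63262002, 0.64248391]))
```

View pics/scene_c.png

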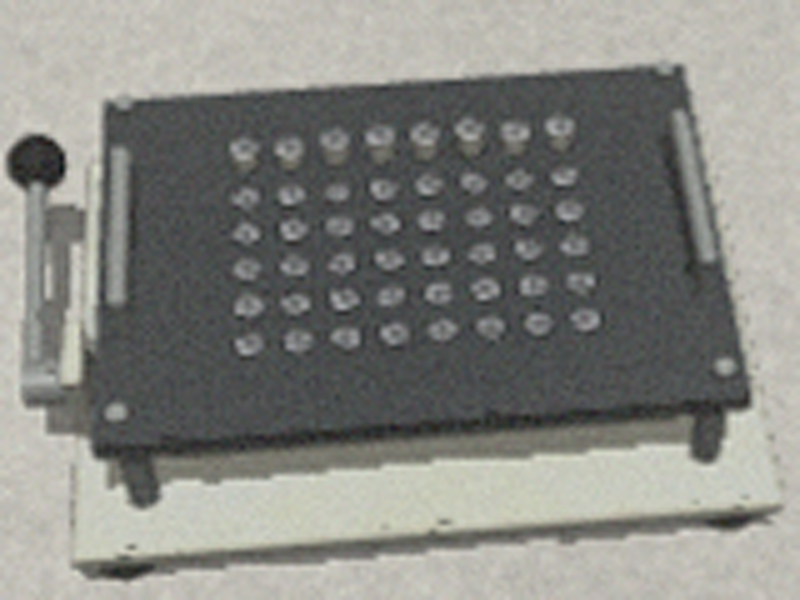

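View pics/top_c.png

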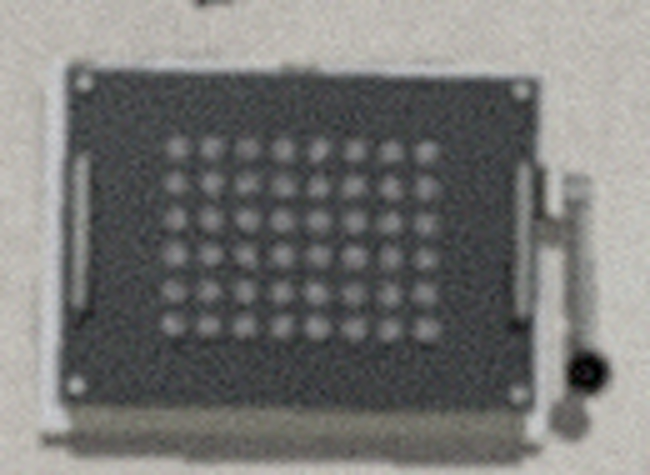

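The scene crop clearly shows the row nearest the robot standing (y≈150→127 in the crop, sides visible). The top crop shows all 48 capsules in a regular grid: (165–440, 150–330). Next I fit the grid.

```bash
python3 - <<'E'
from h import *
import pickle
def blobs(d,box,thr):
    u0,u1,v0,v1=box;g=cv2.cvtColor(d["frame"],cv2.COLOR_RGB2GRAY)[v0:v1,u0:u1]
    g=cv2.GaussianBlur(cv2.resize(g,None,fx=4,fy=4,interpolation=cv2.INTER_CUBIC),(0,0),4)
    m=(g.astype(int)-cv2.GaussianBlur(g,(0,0),14)>thr).astype(np.uint8)
    n,l,s,c=cv2.connectedComponentsWithStats(m); k=s[1:,4]>25
    return (c[1:][k]+.5)/4-.5+[u0,v0]
def fit(P,lab):
    a=np.c_[lab,np.ones(len(lab))];s=np.linalg.lstsq(a,P,rcond=None)[0];return s,np.abs(a@s-P).max()
t=pickle.load(open("top.pkl","rb"));b=blobs(t,(244,306,179,227),3)
P=plane(t,b,.0804)[:,:2];print(len(b))
o=np.argsort(-P[:,1]);c=P.mean(0)
if len(b)==48:
    lab=np.c_[np.round((P[:,0]-c[0])/.018-.5)+.5,np.round((P[:,1]-c[1])/.018-.5)+.5]
    f=np.abs(lab[:,0]+2.5)>.1
    s,e=fit(P[f],lab[f]);print(s*1000,e*1000,"yaw",np.degrees(np.arctan2(-s[1,0],s[1,1])),np.degrees(np.arctan2(s[0,1],s[0,0])))
    q=np.array([[-2.5,y,1] for y in np.arange(-3.5,4)])@s;print("caps top",q.round(4).tolist())
    r=plane(t,b[~f],.09);print("own rims",r[np.argsort(r[:,1])].round(4).tolist())
d=pickle.load(open("scene.pkl","rb"));
b=blobs(d,(190,275,176,222),3);P=plane(d,b,.0804)[:,:2];print(len(b),P.mean(0),P.min(0),P.max(0))
u=np.array([[245,148],[288,146],[335,138],[380,134],[425,132],[470,128],[515,130],[560,125]])/5+[150,145]-.4
print(plane(d,u,.09).round(4).tolist())
for n,I in(("top",t),("scene",d)):
    Z=cloud(I).reshape(-1,3)
    for nm,(x0,x1,y0,y1) in dict(mortar=(.4,.8,.08,.28),jar=(.4,.8,-.35,-.19)).items():
        k=Z[(Z[:,0]>x0)&(Z[:,0]<x1)&(Z[:,1]>y0)&(Z[:,1]<y1)&(Z[:,2]>.06)];print(n,nm,k.min(0),k.max(0))
E
```

```text
48
[[ 1.80129657e+01 -4.70335787e-01]
 [ 5.08604793e-01  1.80483728e+01]
 [ 5.96735136e+02 -1.50110868e+01]] 0.9054529416328005 yaw -1.6141731041647294 -1.4957078228576546
caps top [[0.5499, -0.077], [0.5504, -0.059], [0.5509, -0.0409], [0.5514, -0.0229], [0.552, -0.0048], [0.5525, 0.0132], [0.553, 0.0313], [0.5535, 0.0493]]
own rims [[0.5502, -0.0769, 0.09], [0.5501, -0.0583, 0.09], [0.5508, -0.0408, 0.09], [0.5517, -0.0221, 0.09], [0.5522, -0.0047, 0.09], [0.5526, 0.0137, 0.09], [0.5532, 0.0317, 0.09], [0.5537, 0.0496, 0.09]]
44 [ 0.5979068  -0.01733159] [ 0.54544995 -0.07839382] [0.64068279 0.05045911]
[[0.5476, -0.0747, 0.09], [0.5485, -0.0578, 0.09], [0.5464, -0.039, 0.09], [0.5464, -0.0211, 0.09], [0.5474, -0.0032, 0.09], [0.5473, 0.0149, 0.09], [0.5505, 0.0327, 0.09], [0.55, 0.0509, 0.09]]
top mortar [0.51581699 0.08126855 0.06026212] [0.68231771 0.27976328 0.13392923]
top jar [ 0.56806639 -0.30067958  0.06062456] [ 0.63973502 -0.23224436  0.11035357]
scene mortar [0.51444365 0.08003256 0.06003075] [0.68479905 0.27997045 0.1329727 ]
scene jar [ 0.57312436 -0.30196066  0.06001766] [ 0.64013228 -0.23071767  0.10946927]
```

Row fixed: nearest the robot, from (0.550,-0.077) to (0.5535,0.049), yaw −1.55°. I start at cap8 (+y end), with the pads' 22 mm width along the row.

Call:
apply_moves([
  [-42.5, -27.3, 0, 0, 0, 0, 0],
  [-42.5, -27.3, 0, 0, 0, 0, 0],
  [-42.5, -27.3, 0, 0, 0, 0, 0],
  [-42.5, -27.3, 0, 0, 0, 0, 0],
  [-42.5, -27.3, 0, 0, 0, 0, 0],
  [-42.5, -27.3, 0, 0, 0, 0, 0],
  [-42.5, -27.3, 0, 0, 0, 0, 0],
  [-42.5, -27.3, 0, 0, 0, 0, 0],
  [-42.5, -27.3, 0, 0, 0, 0, 0],
  [-42.5, -27.3, 0, 0, 0, 0, 0],
  [-42.5, -27.3, 0, 0, 0, 0, 0],
  [-42.5, -27.3, 0, 0, 0, 0, 0],
], grip_force=20)

```text
time_s: 1.6
position: [0.5549, 0.0482, 0.231]
tool_rot: [[-0.949, 0.316, -0.001], [0.316, 0.949, 0.0], [0.001, -0.0, -1.0]]
ft_force: [0.9, 0.3, 0.2]
grip_width: 0.0
gripper_force: 0.0
```

Call:
apply_moves([
  [0, 0, 10, 0, 0, 9.2, 0],
  [0, 0, 10, 0, 0, 9.2, 0],
  [0, 0, 10, 0, 0, 9.2, 0],
  [0, 0, 10, 0, 0, 9.2, 0],
  [0, 0, 10, 0, 0, 9.2, 0],
  [0, 0, 10, 0, 0, 9.2, 0],
  [0, 0, 10, 0, 0, 9.2, 0],
  [0, 0, 10, 0, 0, 9.2, 0],
  [0, 0, 0, 0, 0, 0, 0],
  [0, 0, 0, 0, 0, 0, 0],
])

```text
time_s: 2.85
position: [0.5543, 0.0497, 0.1516]
tool_rot: [[0.032, 0.999, 0.0], [0.999, -0.032, -0.0], [-0.0, 0.0, -1.0]]
ft_force: [0.4, -0.3, -0.1]
grip_width: -0.0002
gripper_force: 0.0
```

```bash
cat >go.py <<'E'
from h import *
import sys
s=telemetry.observe();R=np.array(s["tool_rot"]);p=np.array(s["position"])
tgt=np.array([float(a) for a in sys.argv[1:4]])
print(s["time_s"],p.round(4),R.round(4).tolist(),s["ft_force"].round(2),s["grip_width"])
print("tool shift mm",(R.T@(tgt-p)*1000).round(1))
Rd=np.array([[.027,.9996,0],[.9996,-.027,0],[0,0,-1]])
print("turn",np.degrees(cv2.Rodrigues(R.T@Rd)[0].ravel()).round(2))
E
python3 go.py .5536 .0494 .11
```

```text
2.85 [0.5543 0.0497 0.1516] [[0.0325, 0.9995, 0.0003], [0.9995, -0.0325, -0.0], [-0.0, 0.0003, -1.0]] [ 0.39 -0.32 -0.07] -0.00021166355951690233
tool shift mm [-0.3 -0.7 41.6]
turn [ 0.01  0.   -0.31]
```

Call:
apply_moves([
  [0, -0.7, 15, 0, 0, -0.3, 0],
  [0, 0, 15, 0, 0, 0, 0],
  [0, 0, 15, 0, 0, 0, 0],
  [0, 0, 10, 0, 0, 0, 0],
  [0, 0, 3, 0, 0, 0, 0],
  [0, 0, 3, 0, 0, 0, 0],
  [0, 0, 2, 0, 0, 0, 0],
  [0, 0, 2, 0, 0, 0, 0],
  [0, 0, 1, 0, 0, 0, 0],
  [0, 0, 1, 0, 0, 0, 0],
  [0, 0, 0, 0, 0, 0, 0],
])

```text
time_s: 4.22
position: [0.5534, 0.0497, 0.0843]
tool_rot: [[0.03, 1.0, -0.0], [1.0, -0.03, 0.0], [-0.0, -0.0, -1.0]]
ft_force: [-0.1, -1.0, -0.1]
grip_width: -0.0004
gripper_force: 0.2
```

```bash
python3 go.py .5536 .0494 .08; python3 - <<'E'
from h import *
d=grab("scene");f=d["frame"][130:250,170:300,::-1];cv2.imwrite("pics/s2.png",cv2.convertScaleAbs(cv2.resize(f,None,fx=5,fy=5,interpolation=cv2.INTER_CUBIC),alpha=1.6))
E
```

```text
4.225 [0.5534 0.0497 0.0843] [[0.0303, 0.9995, -0.0002], [0.9995, -0.0303, 0.0], [-0.0, -0.0002, -1.0]] [-0.08 -1.01 -0.09] -0.00036704676810078057
tool shift mm [-0.3  0.2  4.3]
turn [-0.01  0.   -0.19]
```

View pics/s2.png

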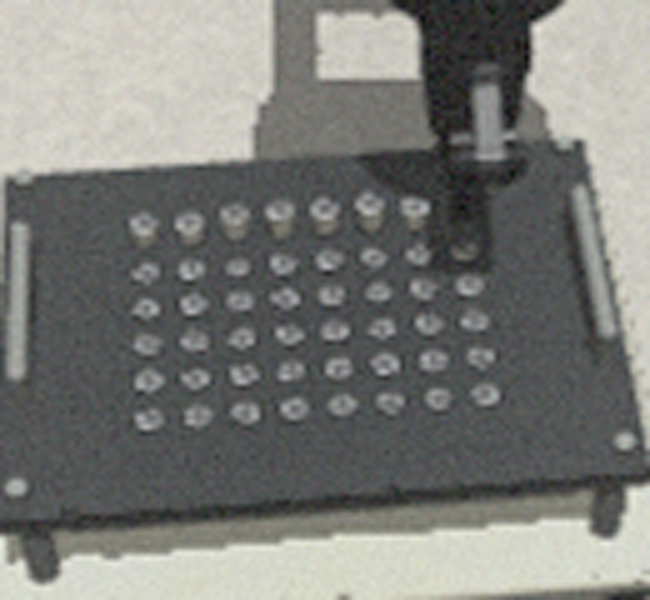

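The fingertips are over cap8 at (462,240) in the crop, and the other seven still stand at (143–413, 207–225). Now I go down in fine steps until they touch the plate.

Call:
apply_moves([
  [0, 0, 1, 0, 0, 0, 0],
  [0, 0, 1, 0, 0, 0, 0],
  [0, 0, 0.5, 0, 0, 0, 0],
  [0, 0, 0, 0, 0, 0, 0],
])

```text
time_s: 4.78
position: [0.5534, 0.0497, 0.0817]
tool_rot: [[0.03, 1.0, -0.0], [1.0, -0.03, 0.0], [0.0, -0.0, -1.0]]
ft_force: [0.1, 0.3, -0.7]
grip_width: 0.0001
gripper_force: 0.0
```

Call:
apply_moves([
  [0, 0, 0.5, 0, 0, 0, 0],
  [0, 0, 0, 0, 0, 0, 0],
])

```text
time_s: 5.03
position: [0.5534, 0.0497, 0.0812]
tool_rot: [[0.03, 1.0, -0.0], [1.0, -0.03, 0.0], [0.0, -0.0, -1.0]]
ft_force: [0.6, -0.6, -0.2]
grip_width: 0.0001
gripper_force: 0.0
```

Call:
apply_moves([
  [0, 0, 0.5, 0, 0, 0, 0],
  [0, 0, 0, 0, 0, 0, 0],
])

```text
time_s: 5.28
position: [0.5534, 0.0497, 0.0808]
tool_rot: [[0.03, 1.0, -0.0], [1.0, -0.03, 0.0], [0.0, -0.0, -1.0]]
ft_force: [0.5, 0.1, 0.3]
grip_width: 0.0001
gripper_force: 0.1
```

Call:
apply_moves([
  [0, 0, 0.4, 0, 0, 0, 0],
  [0, 0, 0, 0, 0, 0, 0],
])

```text
time_s: 5.52
position: [0.5534, 0.0497, 0.0805]
tool_rot: [[0.03, 1.0, 0.0], [1.0, -0.03, 0.0], [0.0, 0.0, -1.0]]
ft_force: [-0.6, 0.4, 1.3]
grip_width: 0.0
gripper_force: 0.7
```

Call:
apply_moves([
  [0, 0, 0.3, 0, 0, 0, 0],
  [0, 0, 0, 0, 0, 0, 0],
])

```text
time_s: 5.78
position: [0.5535, 0.0497, 0.0804]
tool_rot: [[0.03, 1.0, 0.0], [1.0, -0.03, -0.0], [-0.0, 0.0, -1.0]]
ft_force: [-2.2, 0.3, 5.0]
grip_width: 0.0002
gripper_force: 2.5
```

Contact with the plate at z≈0.0805, 5 N. Now cap7 and a check picture of cap8.

Call:
apply_moves([
  [0, 0, -8, 0, 0, 0, 0],
  [0, 0, -9, 0, 0, 0, 0],
  [-9, 0, 0, 0, 0, 0, 0],
  [-9, 0, 0, 0, 0, 0, 0],
  [0, 0, 4, 0, 0, 0, 0],
  [0, 0, 3, 0, 0, 0, 0],
  [0, 0, 3, 0, 0, 0, 0],
  [0, 0, 3, 0, 0, 0, 0],
  [0, 0, 2, 0, 0, 0, 0],
  [0, 0, 1, 0, 0, 0, 0],
  [0, 0, 0.7, 0, 0, 0, 0],
  [0, 0, 0, 0, 0, 0, 0],
])

```text
time_s: 7.28
position: [0.5529, 0.0318, 0.0805]
tool_rot: [[0.03, 1.0, 0.0], [1.0, -0.03, 0.0], [0.0, 0.0, -1.0]]
ft_force: [-0.6, 0.5, 1.5]
grip_width: -0.0
gripper_force: 0.5
```

```bash
python3 go.py .5530 .0315 .0804; python3 - <<'E'
from h import *
d=grab("scene");f=d["frame"][130:250,170:300,::-1];cv2.imwrite("pics/s3.png",cv2.convertScaleAbs(cv2.resize(f,None,fx=5,fy=5,interpolation=cv2.INTER_CUBIC),alpha=1.6))
E
```

```text
7.275 [0.5529 0.0318 0.0805] [[0.0303, 0.9995, 0.0002], [0.9995, -0.0303, 0.0001], [0.0001, 0.0002, -1.0]] [-0.63  0.51  1.46] -3.405095287848242e-05
tool shift mm [-0.3  0.1  0.1]
turn [ 0.01 -0.   -0.19]
```

View pics/s3.png

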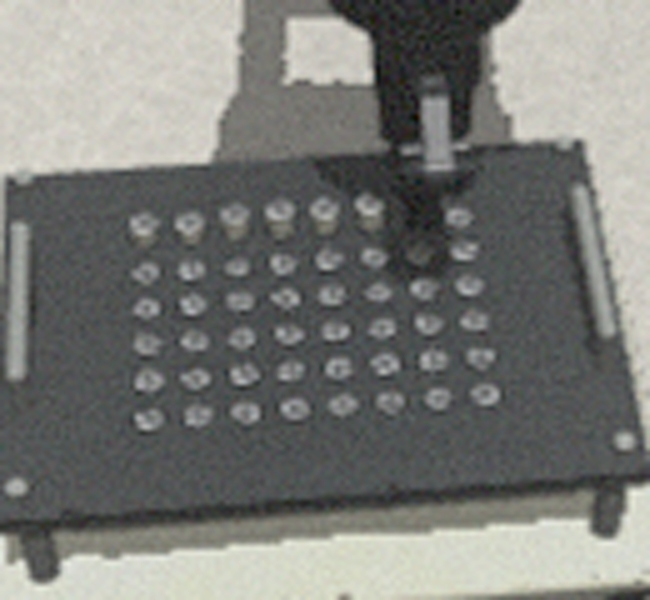

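Cap8 is flush at (460,217), with no side visible. Cap7 is under the fingers, and the six others stand untouched. I continue the same way with caps 6, 5 and 4.

Call:
apply_moves([
  [0, 0, -8, 0, 0, 0, 0],
  [0, 0, -9, 0, 0, 0, 0],
  [-9, 0, 0, 0, 0, 0, 0],
  [-9, 0, 0, 0, 0, 0, 0],
  [0, 0, 4, 0, 0, 0, 0],
  [0, 0, 3, 0, 0, 0, 0],
  [0, 0, 3, 0, 0, 0, 0],
  [0, 0, 3, 0, 0, 0, 0],
  [0, 0, 2, 0, 0, 0, 0],
  [0, 0, 1, 0, 0, 0, 0],
  [0, 0, 1, 0, 0, 0, 0],
  [0, 0, 0, 0, 0, 0, 0],
])

```text
time_s: 8.82
position: [0.5524, 0.0138, 0.0805]
tool_rot: [[0.03, 1.0, 0.0], [1.0, -0.03, 0.0], [0.0, 0.0, -1.0]]
ft_force: [-0.4, -0.2, 0.8]
grip_width: 0.0
gripper_force: 0.7
```

Call:
apply_moves([
  [0, 0, -8, 0, 0, 0, 0],
  [0, 0, -9, 0, 0, 0, 0],
  [-9, 0, 0, 0, 0, 0, 0],
  [-9, 0, 0, 0, 0, 0, 0],
  [0, 0, 4, 0, 0, 0, 0],
  [0, 0, 3, 0, 0, 0, 0],
  [0, 0, 3, 0, 0, 0, 0],
  [0, 0, 3, 0, 0, 0, 0],
  [0, 0, 2, 0, 0, 0, 0],
  [0, 0, 1, 0, 0, 0, 0],
  [0, 0, 1, 0, 0, 0, 0],
  [0, 0, 0, 0, 0, 0, 0],
])

```text
time_s: 10.32
position: [0.5518, -0.0042, 0.0805]
tool_rot: [[0.03, 1.0, 0.0], [1.0, -0.03, 0.0], [0.0, 0.0, -1.0]]
ft_force: [-0.4, 0.9, 1.6]
grip_width: -0.0006
gripper_force: 0.7
```

Call:
apply_moves([
  [0, 0, -8, 0, 0, 0, 0],
  [0, 0, -9, 0, 0, 0, 0],
  [-9, 0, 0, 0, 0, 0, 0],
  [-9, 0, 0, 0, 0, 0, 0],
  [0, 0, 4, 0, 0, 0, 0],
  [0, 0, 3, 0, 0, 0, 0],
  [0, 0, 3, 0, 0, 0, 0],
  [0, 0, 3, 0, 0, 0, 0],
  [0, 0, 2, 0, 0, 0, 0],
  [0, 0, 1, 0, 0, 0, 0],
  [0, 0, 1, 0, 0, 0, 0],
  [0, 0, 0, 0, 0, 0, 0],
])

```text
time_s: 11.82
position: [0.5512, -0.0222, 0.0805]
tool_rot: [[0.03, 1.0, -0.0], [1.0, -0.03, 0.0], [0.0, -0.0, -1.0]]
ft_force: [-1.1, 0.2, 1.0]
grip_width: -0.0002
gripper_force: 0.7
```

```bash
python3 go.py .5514 -.0227 .0804; python3 - <<'E'
from h import *
d=grab("scene");f=d["frame"][130:250,170:300,::-1];cv2.imwrite("pics/s4.png",cv2.convertScaleAbs(cv2.resize(f,None,fx=5,fy=5,interpolation=cv2.INTER_CUBIC),alpha=1.6))
E
```

```text
11.825 [ 0.5512 -0.0222  0.0805] [[0.0303, 0.9995, -0.0], [0.9995, -0.0303, 0.0001], [0.0001, -0.0, -1.0]] [-1.08  0.23  0.96] -0.00021137824955320153
tool shift mm [-0.5  0.2  0.1]
turn [-0.   -0.01 -0.19]
```

View pics/s4.png

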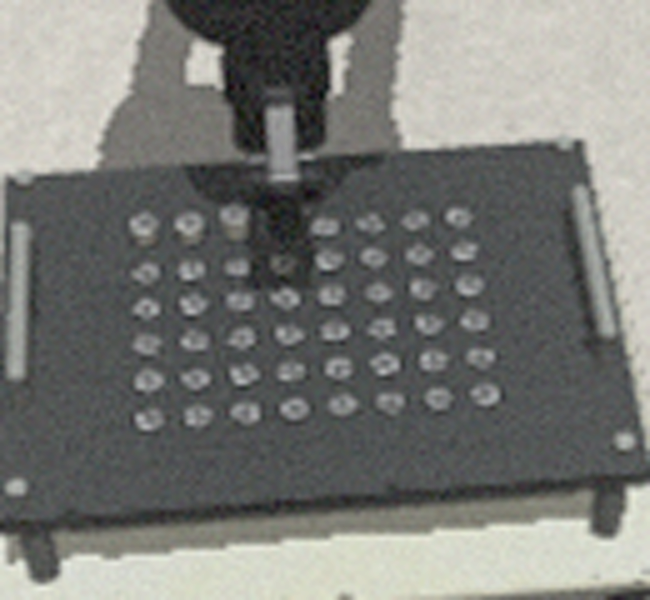

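Caps 8–5 are flush at (325–460, 217–227). Cap4 is under the fingers, and caps 3, 2 and 1 stand at (235,217), (190,223) and (143,225).

Call:
apply_moves([
  [0, 0, -8, 0, 0, 0, 0],
  [0, 0, -9, 0, 0, 0, 0],
  [-9.3, 0, 0, 0, 0, 0, 0],
  [-9, 0, 0, 0, 0, 0, 0],
  [0, 0, 4, 0, 0, 0, 0],
  [0, 0, 3, 0, 0, 0, 0],
  [0, 0, 3, 0, 0, 0, 0],
  [0, 0, 3, 0, 0, 0, 0],
  [0, 0, 2, 0, 0, 0, 0],
  [0, 0, 1, 0, 0, 0, 0],
  [0, 0, 1, 0, 0, 0, 0],
  [0, 0, 0, 0, 0, 0, 0],
])

```text
time_s: 13.38
position: [0.5507, -0.0405, 0.0805]
tool_rot: [[0.03, 1.0, -0.0], [1.0, -0.03, 0.0], [0.0, -0.0, -1.0]]
ft_force: [-0.9, 1.3, 1.3]
grip_width: 0.0002
gripper_force: 0.7
```

Call:
apply_moves([
  [0, 0, -8, 0, 0, 0, 0],
  [0, 0, -9, 0, 0, 0, 0],
  [-9, 0, 0, 0, 0, 0, 0],
  [-9, 0, 0, 0, 0, 0, 0],
  [0, 0, 4, 0, 0, 0, 0],
  [0, 0, 3, 0, 0, 0, 0],
  [0, 0, 3, 0, 0, 0, 0],
  [0, 0, 3, 0, 0, 0, 0],
  [0, 0, 2, 0, 0, 0, 0],
  [0, 0, 1, 0, 0, 0, 0],
  [0, 0, 1, 0, 0, 0, 0],
  [0, 0, 0, 0, 0, 0, 0],
])

```text
time_s: 14.88
position: [0.5502, -0.0585, 0.0805]
tool_rot: [[0.03, 1.0, 0.0], [1.0, -0.03, 0.0], [0.0, 0.0, -1.0]]
ft_force: [-0.5, 0.9, 1.7]
grip_width: 0.0002
gripper_force: 0.5
```

Call:
apply_moves([
  [0, 0, -8, 0, 0, 0, 0],
  [0, 0, -9, 0, 0, 0, 0],
  [-9, 0, 0, 0, 0, 0, 0],
  [-9, 0, 0, 0, 0, 0, 0],
  [0, 0, 4, 0, 0, 0, 0],
  [0, 0, 3, 0, 0, 0, 0],
  [0, 0, 3, 0, 0, 0, 0],
  [0, 0, 3, 0, 0, 0, 0],
  [0, 0, 2, 0, 0, 0, 0],
  [0, 0, 1, 0, 0, 0, 0],
  [0, 0, 1, 0, 0, 0, 0],
  [0, 0, 0, 0, 0, 0, 0],
])

```text
time_s: 16.38
position: [0.5497, -0.0765, 0.0805]
tool_rot: [[0.03, 1.0, 0.0], [1.0, -0.03, 0.0], [0.0, 0.0, -1.0]]
ft_force: [-1.6, 0.5, 1.5]
grip_width: -0.0001
gripper_force: 0.6
```

Call:
apply_moves([
  [0, 0, -8, 0, 0, 0, 0],
  [0, 0, -15, 0, 0, 0, 0],
  [0, 0, -25, 0, 0, 0, 0],
  [0, 0, -30, 0, 0, 0, 0],
  [0, -30, -20, 0, 0, 0, 0],
  [0, -40, 0, 0, 0, 0, 0],
  [0, -30, 0, 0, 0, 0, 0],
  [0, 0, 0, 0, 0, 0, 0],
  [0, 0, 0, 0, 0, 0, 0],
])

```text
time_s: 17.5
position: [0.4505, -0.0738, 0.1792]
tool_rot: [[0.03, 1.0, 0.002], [1.0, -0.03, -0.001], [-0.001, 0.002, -1.0]]
ft_force: [0.6, -0.1, 0.2]
grip_width: 0.0001
gripper_force: 0.0
```

```bash
python3 - <<'E'
from h import *
d=grab("scene");f=d["frame"][130:250,170:300,::-1];cv2.imwrite("pics/s5.png",cv2.convertScaleAbs(cv2.resize(f,None,fx=5,fy=5,interpolation=cv2.INTER_CUBIC),alpha=1.6))
E
```

```text
(no output)
```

View pics/s5.png

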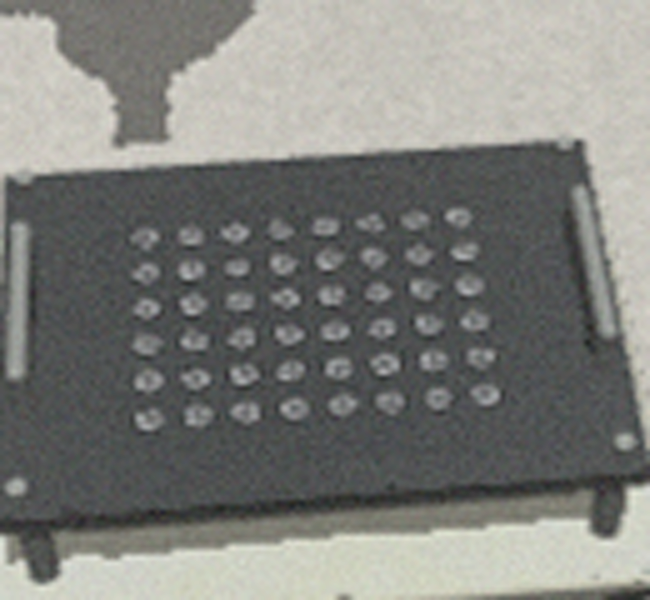

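All eight capsules of the row (145,237)–(460,217) are now level with the other rows, and the arm is clear of the filler.

```bash
python3 -c "
from rig import env;print(env.close_job())"
```

```text
the job is handed in; nothing more can be done
None
```

I pressed the standing row (the one nearest the robot) flush, capsule by capsule from cap8 to cap1, with measured forces no higher than about 5 N. The last picture shows all eight level with the other rows, the arm is clear, and the job was handed in at about 17.5 s; no verdict was returned.

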